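# Guide the cap carrier round the L-slot to the marking position

### The arm

A 6-joint arm with a two-finger parallel gripper is mounted at the origin on a cart in front of the work surface, level with it; the furniture and walls round the work are solid. World frame = base frame: x ahead of the robot, y to its left, z up, the work surface at z = 0. Lengths are in m, angles in rad, forces in N, time in s.
With the tool pointing down it reaches from about 0.375 to 0.825 m from the base axis. Payload 5.5 kg.
Tool frame: the origin (TCP) lies at the very end of the fingers, on their centre line; the grasp point (between the pads) lies 19 mm behind it; x points along the fingers, y is the direction in which the jaws open and shut, and the axes are right-handed (so a half turn about x gives the same grasp; the last joint's range is limited). The gripper opens to 85 mm and grips with 20 to 120 N. Pads are 22 mm wide; open, the fingers measure 114 mm over their backs; the gripper's body (76 mm by 85 mm) begins 54 mm behind the grasp point. The pads swing forward as they close: fully open they stand 13 mm farther back than shut.
Start: joints at [1.12, 0.314, -0.047, 1.21, 0, 1.571], TCP at [0.261, 0.54, 0.231] pointing down, gripper open.
Joint ranges: [-2.67, 2.67], [-0.69, 1.73], [-1.03, 1.25], [-2.08, 2.16], [-1.42, 1.45], [-3.14, 3.14]. Speed limits (rad/s): [2.39, 2.39, 3.01, 3.14, 3.14, 3.14].

### API

Orientations are given as [roll, pitch, yaw] about the fixed x, y, z axes, in that order (R = Rz(yaw) Ry(pitch) Rx(roll)).
In Python, from bench import observe, optics, env, finder gives the robot as it stands.
- The arm moves only by the tool apply_moves, never from a script. Its argument "moves" is one flat list of numbers, 6 for each row, row after row: the shift along the tool's x, y, z in cm, then the turn, a rotation vector about the tool's x, y, z in degrees. In form: [dx, dy, dz, wx, wy, wz, dx, dy, dz, wx, wy, wz, ...]. A call has exactly 10 rows; each row is the pose to reach, as a shift and turn from the pose measured when the call began, along the tool's axes at that moment; what a row does not reach only later rows make up. A row lasts 1/10 s, in which the tool goes at most 50 mm and 8.59 degrees, less where a joint would pass 70% of its speed; a pose out of reach is approached as far as the arm can. A call with a gripper value outside its range is refused whole. "hand" is the opening, from -1 (shut) to 1 (fully open), set as the call begins (left out, the last holds). The fingers move at their own pace and stop on an object; "newtons" is the grip in N (left out, the last holds). Time passes only in rows, so rows that repeat a pose let the fingers close, or fill a call up. It gives the time, the measured TCP pose, the force and the opening at its end, in the units of the state.
- observe(): the state, without advancing time (a new reading comes with each control period).
- optics.read_camera(name): name is "scene" or "top"; returns the picture (384x512x3 uint8, blue, green, red); there is no depth.
- optics.camera_params(name): a dict with "intrinsics" (3x3 intrinsics, pixels), "position" and "rotation" of the camera in the world. Camera axes: x right, y down, z forward; pixel columns grow to the right and rows downward; lengths in m; the calibration is good to about 2 mm. A picture is of the moment at which its call begins. camera_params takes no time and is no camera call.
- env.job_done(): hands the job in, once; it reports no verdict.
Trained networks look in the newest picture that a camera, given by its name, has taken for a name from the list of things; names that differ only in an ending like _2 or _b are one class to them, and where a whole thing is asked for, a point or a joint stands for the part that bears it (a point fixed in the world has none). Each returns a list of dicts, best first, with "score" (0 to 1); they miss things now and then, are a little off and sometimes report something else, mostly with a low value. They report only what shows in the picture. A call takes as long as a camera call.
- finder.masks_of(camera, query): "pixels" (384x512 bool, what is visible of it).
- finder.mark_of(camera, query): "centre" ([x, y, z] in m, in world coordinates, good to about 4 mm: a listed point, or the origin of a listed thing).
The state is a dict: "t": time; "joint_pos": joint angles; "joint_vel": joint speeds; "tau": joint torques, N m; "tcp_pos": TCP position; "ee_rot": TCP orientation; "ft_force": force on the tool from outside, world axes, zero at the start; "ft_torque": the same for the moment, N m; "gripper_width": finger opening in m.
Only numpy, scipy, OpenCV 4.12 (cv2) and the standard library are available. Lean on these libraries where they do the work, as an engineer would, in place of code of your own. Each camera call takes 0.05 s, during which the arm holds its last target. There are 200 camera calls.

### The job

The round cap carrier of the marking jig stands in the long leg of the L-shaped slot, loaded with a cap. Without grasping or lifting it, gently push the carrier by its outer side with the fingertips along the slot to the corner, then turn and push it fully home to the closed end of the other leg, so the cap is ready for date stamping. Leave the cap untouched in its nest and do not disturb the other things on the table.

Things in the scene. Friction and masses are not known exactly. Their poses are not given: they have to be found in the camera images.
- marking_jig: Fixed flat jig, 130 x 160 mm (x, y), an aluminium plate on a dark base sheet; upper face 15 mm above the table. Origin: centre of underside, z up. L-shaped slot 20 mm wide, 12 mm deep: long leg along the jig's -y from slot_start to slot_corner (90 mm), short leg along its +x from slot_corner to slot_end (60 mm); closed walls 10 mm beyond these points. Turned up to 35 deg from the world axes.
- cap_carrier: Loose round grey carrier, 84 mm diameter, 32 mm high, 0.2-0.45 kg, slippery, upright side, lying flat on the plate (rim 47 mm above the table). Origin: centre of underside, at the plate's upper face. A 16 mm pin, 10 mm long, under the origin runs in the slot (2 mm play each side), so it stops at corner and ends. Starts in the first 30 mm of the long leg. Its top nest, 69 mm wide, 12 mm deep, holds the cap. Slides at 0.5-2 N.
- cap: Gold jar cap, 63 mm in diameter, 14 mm high, lying loose in the carrier's nest, its top 2 mm above the carrier's rim; not to be touched. Origin: centre of its underside, 20 mm above the carrier's origin.
- slot_start (a point): Point on the slot's centre line at the outer end of the long leg, level with the plate's upper face, 10 mm before the closed end wall.
- slot_corner (a point): Point where the two legs' centre lines cross, level with the plate's upper face.
- slot_end (a point): Point on the slot's centre line at the end of the short leg, level with the plate's upper face, 10 mm before the closed end wall: the carrier's origin lies here, or up to 2 mm beyond, when it is fully home.
- date_stamp: Wooden stamp 30 x 50 x 76 mm standing on the jig's plate, in the free area inside the L. Bystander. Origin: centre of its underside.
- ink_pad: Closed black ink pad 62 x 94 x 19 mm lying at the table's front edge, in front of the tape dispenser. Bystander. Origin: centre of its underside.
- jar: Filled jar, 66 mm in diameter, 91 mm high, on the table between the tape dispenser and the jar clamp. Bystander. Origin: centre of its underside.
- tally_counter: Small hand counter 76 x 50 x 22 mm on the table at the right front. Bystander. Origin: centre of its underside.

How it is judged:
On the way:
1. the carrier has come along the long leg to the corner (horizontal distance between cap_carrier and slot_corner below 0.008 m), for 0.1 s.
At the end, for the whole second after the job is handed in: The carrier rests flat on the plate, still, with its pin within 5 mm of slot_end or beyond it against the end wall; the cap lies flat in its nest (x of cap_carrier in the frame of marking_jig above 0.025 m and y of cap_carrier in the frame of marking_jig below -0.039 m and z of cap_carrier in the frame of marking_jig between 0.012 and 0.018 m and angle between cap_carrier's own z axis and vertical below 0.05 rad and linear speed of cap_carrier below 0.01 m/s and horizontal distance between cap and cap_carrier below 0.006 m and z of cap in the frame of cap_carrier between 0.017 and 0.024 m); the robot touches nothing.
It fails at once if the carrier is pinched or pressed with more than 30 N (contact force between the fingers and cap_carrier above 30 N).
It fails at once if the carrier is lifted more than 4 mm off the plate or tipped more than 9 degrees (z of cap_carrier in the frame of marking_jig above 0.019 m or angle between cap_carrier's own z axis and vertical above 0.16 rad).
It fails at once if the cap is touched (contact force between any of the arm, the fingers and cap above 0.5 N).
It fails at once if a bystander is moved more than 15 mm (distance of any of date_stamp, ink_pad, jar, tally_counter from where it was at the start of the episode above 0.015 m).
It fails at once if the jar or stamp is tipped (angle between any of jar, date_stamp's own z axis and vertical above 0.3 rad).
It also fails if it takes over 45 s, if anything falls off the work surface, if the arm or the gripper's body presses on something with over 40 N, if the wrist force passes 120 N, or if a joint passes its speed limit or range.

## Working session

There is one attempt and no reset: what is moved stays moved. The work goes in short steps, Python scripts to look and compute and a tool call to move; the robot and the scene stay as the last step left them, time stands still between calls to the robot, and variables do not carry over. Pictures are saved under pics/ and viewed, about 8 in all and at most 12, crops included, and the job is handed in when it is done.

Besides the shell and the picture viewer there is one more tool, called after ">>>" as a command line: name --argument value ..., lists and objects as JSON in quotes. apply_moves: Moves the arm, as the interface text tells. Its arguments: {"type":"object","properties":{"moves":{"type":"array","items":{"type":"number"}},"hand":{"type":"number"},"newtons":{"type":"number"}},"required":["moves"]}

```bash
mkdir -p pics; ls; python3 - <<'E'
from bench import observe, optics, env, finder
import cv2,numpy as np
for c in ("top","scene"):
    cv2.imwrite(f"pics/{c}0.png",optics.read_camera(c))
    p=optics.camera_params(c);print(c,p['position'],np.round(p['rotation'],3).tolist(),p['intrinsics'][0][0])
    for q in ["slot_start","slot_corner","slot_end","cap_carrier","marking_jig","date_stamp","cap"]+(["jar","ink_pad","tally_counter"] if c=="top" else []):
        print(q,[(np.round(d['centre'],4).tolist(),round(d['score'],2)) for d in finder.mark_of(c,q)[:2]])
s=observe();print(s)
E
```

```text
pics
top [0.4431798  0.12486729 0.97448853] [-3.084, -0.019, -1.586] 389.00386897023617
slot_start [([0.4394, 0.3047, 0.0133], 0.79)]
slot_corner [([0.4881, 0.232, 0.0129], 0.72), ([0.3867, 0.0146, -0.0045], 0.19)]
slot_end [([0.5389, 0.2604, 0.0172], 0.81), ([0.4883, 0.2867, 0.0035], 0.16)]
cap_carrier [([0.4475, 0.2871, 0.0141], 0.74)]
marking_jig [([0.4881, 0.2844, 0.0061], 0.64)]
date_stamp [([0.5027, 0.3368, 0.0149], 0.83), ([0.6129, 0.0545, -0.0001], 0.53)]
cap [([0.4531, 0.2914, 0.0392], 0.93)]
jar [([0.6129, 0.0568, -0.0017], 0.7), ([0.4335, -0.1309, 0.0039], 0.2)]
ink_pad [([0.3888, 0.0103, -0.0033], 0.73)]
tally_counter [([0.4361, -0.1333, 0.0004], 0.58)]
scene [ 0.16264342 -0.49768371  0.76688109] [-2.366, 0.004, -0.49] 403.2877482772115
slot_start [([0.4377, 0.3031, 0.0131], 0.63), ([0.5375, 0.2644, 0.0198], 0.16)]
slot_corner [([0.4906, 0.2309, 0.0158], 0.61)]
slot_end [([0.5359, 0.2662, 0.017], 0.56)]
cap_carrier [([0.4524, 0.2911, 0.0165], 0.87)]
marking_jig [([0.4903, 0.2858, -0.0014], 0.86)]
date_stamp [([0.5007, 0.3381, 0.0117], 0.79), ([0.4366, -0.1329, 0.0046], 0.46)]
cap [([0.4527, 0.2926, 0.0328], 0.72)]
{'t': 0.95, 'joint_pos': array([ 1.11999748e+00,  3.13431936e-01, -4.71121189e-02,  1.21021247e+00,
       -1.76545318e-05,  1.57077984e+00]), 'joint_vel': array([ 2.07432505e-03,  9.43869453e-04, -1.91694073e-03, -2.53813792e-05,
        8.42522969e-04, -5.99813952e-04]), 'tau': array([ 2.66395409e-04, -5.39461327e+01,  3.40055430e+01,  1.43732745e-03,
        9.67361598e-05,  1.06589562e-05]), 'tcp_pos': array([0.26141033, 0.54004517, 0.23133501]), 'ee_rot': array([1.15333984, 1.57075278, 0.70255749]), 'ft_force': array([ 0.50598526,  0.26431284, -0.42451862]), 'ft_torque': array([ 0.01989186, -0.01781807, -0.0084796 ]), 'gripper_width': 0.08498820232145474}
```

View pics/top0.png

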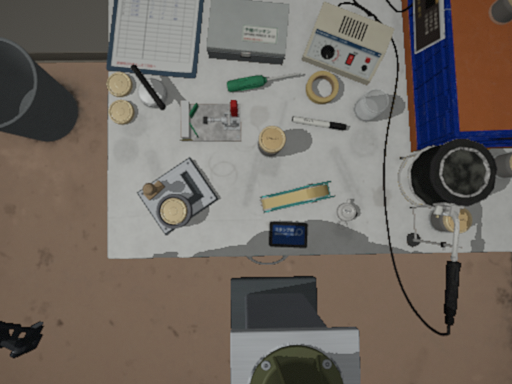

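View pics/scene0.png

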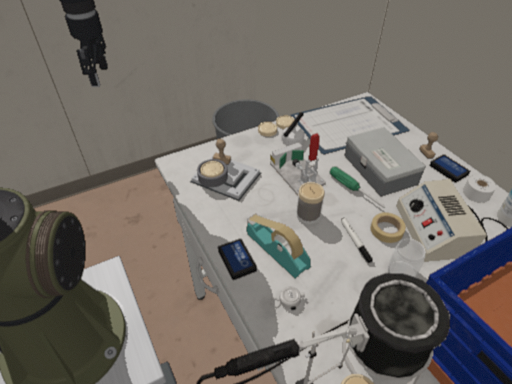

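```bash
cat > h.py <<'E'
from bench import observe, optics, env, finder
import numpy as np
from scipy.spatial.transform import Rotation as Rn
def jig_fit(n=3):
    L={"slot_start":(-.03,.045),"slot_corner":(-.03,-.045),"slot_end":(.03,-.045),"marking_jig":(0,0)}
    A=[];B=[];C=[]
    for k in range(n):
        for c in ("top","scene"):
            optics.read_camera(c)
            for q,l in L.items():
                r=finder.mark_of(c,q)
                if r and r[0]['score']>.5: A.append(l);B.append(r[0]['centre'][:2])
            r=finder.mark_of(c,"cap_carrier")
            if r: C.append(r[0]['centre'][:2])
    A=np.array(A);B=np.array(B);a=A-A.mean(0);b=B-B.mean(0)
    y=np.arctan2((a[:,0]*b[:,1]-a[:,1]*b[:,0]).sum(),(a*b).sum())
    R=np.array([[np.cos(y),-np.sin(y)],[np.sin(y),np.cos(y)]])
    return B.mean(0)-R@A.mean(0),y,B-(A@R.T),np.array(C)
def w2j(p,o,y): 
    c,s=np.cos(y),np.sin(y);return np.array([[c,s],[-s,c]])@(np.array(p)[:2]-o)
def j2w(p,o,y):
    c,s=np.cos(y),np.sin(y);return np.array([[c,-s],[s,c]])@np.array(p)+o
def row(pos,zdir=None):
    "row for tool down with tool z along world angle zdir (keeps present turn when None)"
    s=observe();R=Rn.from_euler('xyz',s['ee_rot']).as_matrix()
    d=R.T@(np.array(pos)-s['tcp_pos'])*100
    w=np.zeros(3)
    if zdir is not None:
        x=np.array([0,0,-1.]);z=np.array([np.cos(zdir),np.sin(zdir),0]);T=np.c_[x,np.cross(z,x),z]
        w=Rn.from_matrix(R.T@T).as_rotvec(degrees=True)
    return np.round(np.r_[d,w],2)
E
python3 - <<'E'
from h import *
o,y,r,C=jig_fit(2)
np.save("jig.npy",np.r_[o,y]);print(o,np.degrees(y),np.round(r*1000,1).tolist())
c=C.mean(0);print("carrier",c,C.std(0),w2j(c,o,y))
s=observe();print(s['t'],np.round(Rn.from_euler('xyz',s['ee_rot']).as_matrix(),3).tolist())
cj=w2j(c,o,y)
p=j2w([-.03,cj[1]+.068],o,y);print(p)
for a in (y-np.pi/2,y+np.pi/2,y,y+np.pi):print(np.degrees(a),row([*p,.12],a))
E
```

```text
[0.48713512 0.28564845] 35.193448060425986 [[485.5, 284.1], [489.3, 288.4], [484.8, 285.3], [485.6, 284.9], [487.1, 285.1], [490.8, 289.1], [488.4, 287.9], [487.3, 287.5], [485.8, 283.6], [486.8, 284.9], [487.9, 282.9], [488.2, 284.6], [484.9, 285.3], [487.5, 285.6]]
carrier [0.449375 0.287625] [0.00293119 0.00286564] [-0.02971881  0.02337788]
2.15 [[-0.0, 0.436, 0.9], [-0.0, 0.9, -0.436], [-1.0, -0.0, 0.0]]
[0.40995417 0.34303328]
-54.806551939574014 [ 11.13 -11.26  21.95  28.98   0.     0.  ]
125.19344806042598 [  11.13  -11.26   21.95 -151.02   -0.      0.  ]
35.193448060425986 [ 11.13 -11.26  21.95 -61.02  -0.     0.  ]
215.19344806042596 [ 11.13 -11.26  21.95 118.98   0.     0.  ]
```

>>> apply_moves --moves '[2, -2.2, 4.4, 6, 0, 0, 4, -4.4, 8.8, 12, 0, 0, 6, -6.6, 13.2, 18, 0, 0, 8, -8.8, 17.6, 24, 0, 0, 10, -10.5, 20.5, 29, 0, 0, 11.1, -11.3, 22, 29, 0, 0, 11.1, -11.3, 22, 29, 0, 0, 11.1, -11.3, 22, 29, 0, 0, 11.1, -11.3, 22, 29, 0, 0, 11.1, -11.3, 22, 29, 0, 0]' --hand -1 --newtons 20

```text
t: 3.15
tcp_pos: [0.4101, 0.344, 0.1212]
ee_rot: [1.826, 1.569, 0.871]
ft_force: [-0.7, 0.7, 0.4]
gripper_width: 0.0002
```

```bash
python3 - <<'E'
from h import *
*o,y=np.load("jig.npy");o=np.array(o)
p=j2w([-.03,.0234+.068],o,y)
print(row([*p,.027],y-np.pi/2));s=observe();print(s['t'],s['joint_pos'],s['gripper_width'],s['ft_force'])
E
```

```text
[ 9.42 -0.08  0.07  0.08 -0.02 -0.09]
3.15 [ 6.97742106e-01  2.62901648e-01 -3.76577316e-01  9.29722754e-01
  2.78263376e-04  1.65287129e+00] 0.00015023938217263236 [-0.68420003  0.66366009  0.39300012]
```

>>> apply_moves --moves '[2, 0, 0, 0, 0, 0, 4, 0, 0, 0, 0, 0, 6, 0, 0, 0, 0, 0, 8, 0, 0, 0, 0, 0, 9.2, -0.1, 0, 0, 0, 0, 9.4, -0.1, 0, 0, 0, 0, 9.4, -0.1, 0, 0, 0, 0, 9.4, -0.1, 0, 0, 0, 0, 9.4, -0.1, 0, 0, 0, 0, 9.4, -0.1, 0, 0, 0, 0]'

```text
t: 4.15
tcp_pos: [0.41, 0.3439, 0.028]
ee_rot: [1.717, 1.568, 0.762]
ft_force: [-0.1, 0.2, 0.4]
gripper_width: 0.0002
```

```bash
python3 - <<'E'
from h import *
import cv2
*o,y=np.load("jig.npy");o=np.array(o)
s=observe();print(w2j(s['tcp_pos'],o,y),s['ft_force'])
a=optics.read_camera("top")[150:250,110:250];b=optics.read_camera("scene")[110:230,140:300]
cv2.imwrite("pics/m1.png",np.hstack([cv2.resize(a,(420,300)),cv2.resize(b,(380,300))]))
E
```

```text
[-0.02948474  0.0920934 ] [-0.05410807  0.23307993  0.37708664]
```

View pics/m1.png

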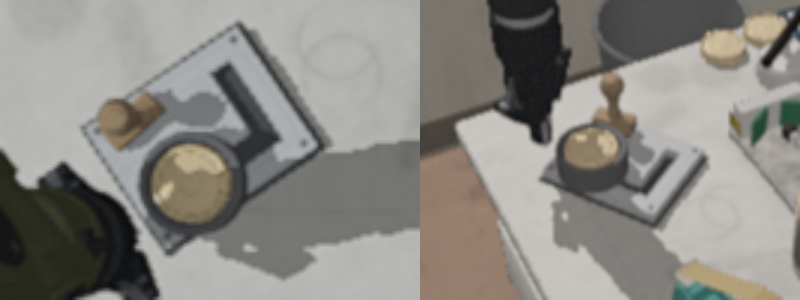

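>>> apply_moves --moves '[0, 0, 0.5, 0, 0, 0, 0, 0, 0.9, 0, 0, 0, 0, 0, 1.2, 0, 0, 0, 0, 0, 1.5, 0, 0, 0, 0, 0, 1.8, 0, 0, 0, 0, 0, 2.2, 0, 0, 0, 0, 0, 2.6, 0, 0, 0, 0, 0, 3.0, 0, 0, 0, 0, 0, 3.5, 0, 0, 0, 0, 0, 4, 0, 0, 0]'

```text
t: 5.25
tcp_pos: [0.433, 0.3107, 0.0276]
ee_rot: [1.798, 1.568, 0.842]
ft_force: [-1.2, 2.1, -0.2]
gripper_width: 0.0
```

```bash
cat > look.py <<'E'
from h import *
*o,y=np.load("jig.npy");o=np.array(o)
s=observe();print("tcp",w2j(s['tcp_pos'],o,y),s['tcp_pos'][2],s['ft_force'],s['t'])
for c in ("top","scene"):
    optics.read_camera(c)
    for q in ("cap_carrier","cap"):
        r=finder.mark_of(c,q)
        if r: print(c,q,w2j(r[0]['centre'],o,y).round(4),round(r[0]['score'],2))
E
python3 look.py
```

```text
tcp [-0.02984123  0.05168862] 0.027608788453869038 [-1.22988977  2.12983378 -0.2137295 ] 5.25
top cap_carrier [-0.0339 -0.0045] 0.78
top cap [-0.025  -0.0023] 0.62
scene cap_carrier [-0.0237 -0.0001] 0.81
scene cap [-0.0268 -0.0006] 0.83
```

>>> apply_moves --moves '[0, 0, 0.4, 0, 0, 0, 0, 0, 0.8, 0, 0, 0, 0, 0, 1.2, 0, 0, 0, 0, 0, 1.6, 0, 0, 0, 0, 0, 2.0, 0, 0, 0, 0, 0, 2.4, 0, 0, 0, 0, 0, 2.8, 0, 0, 0, 0, 0, 3.2, 0, 0, 0, 0, 0, 3.6, 0, 0, 0, 0, 0, 3.9, 0, 0, 0]'

```text
t: 6.55
tcp_pos: [0.4557, 0.2787, 0.0276]
ee_rot: [1.538, 1.568, 0.582]
ft_force: [-0.9, 1.6, 0.5]
gripper_width: -0.0001
```

```bash
python3 look.py
```

```text
tcp [-0.02967637  0.01241692] 0.027618439734751248 [-0.85641291  1.57845957  0.45671561] 6.55
top cap_carrier [-0.0321 -0.0412] 0.61
top cap [-0.0299 -0.0409] 0.55
scene cap_carrier [-0.0262 -0.0381] 0.94
```

>>> apply_moves --moves '[0, 0, 0.05, 0, 0, 0, 0, 0, 0.1, 0, 0, 0, 0, 0, 0.15, 0, 0, 0, 0, 0, 0.2, 0, 0, 0, 0, 0, 0.25, 0, 0, 0, 0, 0, 0.3, 0, 0, 0, 0, 0, 0.3, 0, 0, 0, 0, 0, 0.3, 0, 0, 0, 0, 0, 0.3, 0, 0, 0, 0, 0, 0.3, 0, 0, 0]'

```text
t: 7.85
tcp_pos: [0.4573, 0.2765, 0.0276]
ee_rot: [1.387, 1.568, 0.431]
ft_force: [-1.2, 2.2, 0.7]
gripper_width: 0.0
```

>>> apply_moves --moves '[0, 0, 0.05, 0, 0, 0, 0, 0, 0.1, 0, 0, 0, 0, 0, 0.15, 0, 0, 0, 0, 0, 0.2, 0, 0, 0, 0, 0, 0.2, 0, 0, 0, 0, 0, 0.2, 0, 0, 0, 0, 0, 0.2, 0, 0, 0, 0, 0, 0.2, 0, 0, 0, 0, 0, 0.2, 0, 0, 0, 0, 0, 0.2, 0, 0, 0]'

```text
t: 8.85
tcp_pos: [0.4585, 0.2748, 0.0277]
ee_rot: [1.308, 1.568, 0.352]
ft_force: [-0.3, 0.7, 0.3]
gripper_width: 0.0004
```

```bash
python3 look.py
```

```text
tcp [-0.02965801  0.0076122 ] 0.027659413018093507 [-0.3029279   0.71655642  0.25480734] 8.85
top cap_carrier [-0.034  -0.0489] 0.72
top cap [-0.0269 -0.0455] 0.61
scene cap_carrier [-0.0257 -0.044 ] 0.64
```

>>> apply_moves --moves '[0, 0, 0.05, 0, 0, 0, 0, 0, 0.1, 0, 0, 0, 0, 0, 0.15, 0, 0, 0, 0, 0, 0.2, 0, 0, 0, 0, 0, 0.2, 0, 0, 0, 0, 0, 0.2, 0, 0, 0, 0, 0, 0.2, 0, 0, 0, 0, 0, 0.2, 0, 0, 0, 0, 0, 0.2, 0, 0, 0, 0, 0, 0.2, 0, 0, 0]'

```text
t: 10.15
tcp_pos: [0.4588, 0.2744, 0.0277]
ee_rot: [2.363, 1.567, 1.409]
ft_force: [-3.5, 5.6, 2.6]
gripper_width: -0.0004
```

>>> apply_moves --moves '[0, 0, -1, 0, 0, 0, 0, 0, -3, 0, 0, 0, -2, 0, -3, 0, 0, 0, -5, 0, -3, -8, 0, 0, -7, 0, -3, -16, 0, 0, -7, -2.5, -3, -24, 0, 0, -7, -5, -2, -32, 0, 0, -7, -6.8, 1, -40, 0, 0, -7, -6.8, 3.5, -48, 0, 0, -7, -6.8, 5.3, -56, 0, 0]'

```text
t: 11.15
tcp_pos: [0.4342, 0.1901, 0.0976]
ee_rot: [0.934, 1.568, 0.962]
ft_force: [0.5, 0.3, 0.9]
gripper_width: -0.0001
```

```bash
cat >> look.py <<'E'
import sys
if len(sys.argv)>1: print(row([*j2w(eval(sys.argv[1]),o,y),.0275],y),s['joint_pos'].round(2))
E
python3 look.py "[-.098,-.0455]"
```

```text
tcp [-0.09832582 -0.04751548] 0.09763888158795311 [0.51337684 0.29179225 0.85970463] 11.15
top cap_carrier [-0.2827 -0.3104] 0.35
scene cap_carrier [-0.0269 -0.0463] 0.91
scene cap [-0.0285 -0.0437] 0.6
[ 6.980e+00 -4.000e-02 -2.000e-02 -3.396e+01  8.000e-02 -1.900e-01] [ 0.41  0.18 -0.55  0.84  0.    0.38]
```

>>> apply_moves --moves '[0, 0, 0, -8, 0, 0, 0, 0, 0, -16, 0, 0, 1, 0, 0, -24, 0, 0, 3, 0, 0, -32, 0, 0, 5, 0, 0, -34, 0, 0, 6.5, 0, 0, -34, 0, 0, 7, 0, 0, -34, 0, 0, 7, 0, 0, -34, 0, 0, 7, 0, 0, -34, 0, 0, 7, 0, 0, -34, 0, 0]'

```text
t: 12.45
tcp_pos: [0.4342, 0.1928, 0.0282]
ee_rot: [0.554, 1.566, 1.169]
ft_force: [0.2, 1.1, -0.4]
gripper_width: -0.0
```

```bash
python3 look.py "[-.025,-.0455]"; python3 - <<'E'
from h import *
import cv2
a=optics.read_camera("top")[150:250,110:250];b=optics.read_camera("scene")[110:230,140:300]
cv2.imwrite("pics/m2.png",np.hstack([cv2.resize(a,(420,300)),cv2.resize(b,(380,300))]))
E
```

```text
tcp [-0.09676271 -0.04533157] 0.02817113970514473 [ 0.16276306  1.13997353 -0.39351842] 12.45
scene cap_carrier [-0.0242 -0.0453] 0.68
scene cap [-0.0275 -0.0445] 0.51
[ 0.03 -0.01  7.24  0.03  0.17 -0.15] [ 0.42  0.27 -0.62  0.68  0.   -0.2 ]
```

View pics/m2.png

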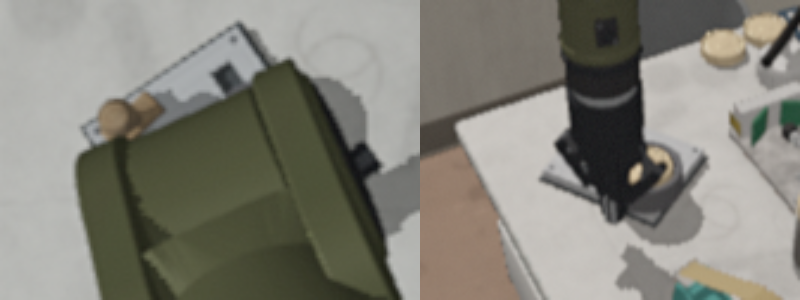

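>>> apply_moves --moves '[0, 0, 0.5, 0, 0, 0, 0, 0, 0.9, 0, 0, 0, 0, 0, 1.2, 0, 0, 0, 0, 0, 1.5, 0, 0, 0, 0, 0, 1.8, 0, 0, 0, 0, 0, 2.2, 0, 0, 0, 0, 0, 2.6, 0, 0, 0, 0, 0, 3.0, 0, 0, 0, 0, 0, 3.5, 0, 0, 0, 0, 0, 4, 0, 0, 0]'

```text
t: 13.85
tcp_pos: [0.4666, 0.2156, 0.0275]
ee_rot: [0.81, 1.567, 1.424]
ft_force: [-0.4, -1.0, -0.0]
gripper_width: -0.0001
```

```bash
python3 look.py "[-.025,-.0455]"
```

```text
tcp [-0.05714243 -0.04541212] 0.027493170550810044 [-0.42503077 -0.97178579 -0.04114331] 13.85
scene cap_carrier [-0.0001 -0.0434] 0.56
scene cap [-0.003  -0.0434] 0.38
[ 0.03 -0.01  3.22  0.03  0.18 -0.15] [ 0.43  0.33 -0.53  0.71  0.   -0.18]
```

>>> apply_moves --moves '[0, 0, 0.4, 0, 0, 0, 0, 0, 0.8, 0, 0, 0, 0, 0, 1.2, 0, 0, 0, 0, 0, 1.6, 0, 0, 0, 0, 0, 1.9, 0, 0, 0, 0, 0, 2.2, 0, 0, 0, 0, 0, 2.5, 0, 0, 0, 0, 0, 2.8, 0, 0, 0, 0, 0, 3.0, 0, 0, 0, 0, 0, 3.2, 0, 0, 0]'

```text
t: 15.15
tcp_pos: [0.4927, 0.2341, 0.0278]
ee_rot: [0.718, 1.567, 1.332]
ft_force: [-0.5, -1.2, -0.3]
gripper_width: 0.0002
```

>>> apply_moves --moves '[0, 0, 0.05, 0, 0, 0, 0, 0, 0.1, 0, 0, 0, 0, 0, 0.15, 0, 0, 0, 0, 0, 0.2, 0, 0, 0, 0, 0, 0.2, 0, 0, 0, 0, 0, 0.2, 0, 0, 0, 0, 0, 0.2, 0, 0, 0, 0, 0, 0.2, 0, 0, 0, 0, 0, 0.2, 0, 0, 0, 0, 0, 0.2, 0, 0, 0]'

```text
t: 16.15
tcp_pos: [0.4945, 0.2353, 0.0278]
ee_rot: [0.677, 1.567, 1.291]
ft_force: [-0.9, -0.7, 0.2]
gripper_width: 0.0001
```

```bash
python3 look.py "[-.021,-.0455]"
```

```text
tcp [-0.02304525 -0.04540241] 0.02783431992615415 [-0.88486642 -0.73860453  0.15921404] 16.15
top cap_carrier [-0.0275 -0.264 ] 0.3
scene cap_carrier [ 0.0321 -0.042 ] 0.64
scene cap [ 0.0343 -0.0458] 0.36
[ 0.04 -0.01  0.2   0.03  0.18 -0.15] [ 0.44  0.38 -0.45  0.73  0.   -0.17]
```

Creep on until the end wall is felt.

>>> apply_moves --moves '[0, 0, 0.05, 0, 0, 0, 0, 0, 0.1, 0, 0, 0, 0, 0, 0.15, 0, 0, 0, 0, 0, 0.2, 0, 0, 0, 0, 0, 0.2, 0, 0, 0, 0, 0, 0.2, 0, 0, 0, 0, 0, 0.2, 0, 0, 0, 0, 0, 0.2, 0, 0, 0, 0, 0, 0.2, 0, 0, 0, 0, 0, 0.2, 0, 0, 0]'

```text
t: 17.45
tcp_pos: [0.4952, 0.2358, 0.0277]
ee_rot: [1.095, 1.568, 1.71]
ft_force: [-3.3, -2.6, 3.1]
gripper_width: -0.0004
```

>>> apply_moves --moves '[0, 0, 0.05, 0, 0, 0, 0, 0, 0.1, 0, 0, 0, 0, 0, 0.15, 0, 0, 0, 0, 0, 0.2, 0, 0, 0, 0, 0, 0.2, 0, 0, 0, 0, 0, 0.2, 0, 0, 0, 0, 0, 0.2, 0, 0, 0, 0, 0, 0.2, 0, 0, 0, 0, 0, 0.2, 0, 0, 0, 0, 0, 0.2, 0, 0, 0]'

```text
t: 18.45
tcp_pos: [0.4952, 0.2359, 0.0272]
ee_rot: [2.267, 1.568, 2.881]
ft_force: [-6.0, -4.5, 4.4]
gripper_width: 0.0005
```

Firm stop at the end wall (7.5 N). Back off, rise and check.

>>> apply_moves --moves '[0, 0, -0.5, 0, 0, 0, 0, 0, -2, 0, 0, 0, 0, 0, -4, 0, 0, 0, 0, 0, -6, 0, 0, 0, -2, 0, -7, 0, 0, 0, -5, 0, -7, 0, 0, 0, -9, 0, -7, 0, 0, 0, -12, 0, -8, 0, 0, 0, -14, 0, -9, 0, 0, 0, -14, 0, -9, 0, 0, 0]'

```text
t: 19.45
tcp_pos: [0.4242, 0.1848, 0.1708]
ee_rot: [0.27, 1.566, 0.884]
ft_force: [0.5, -0.5, 0.3]
gripper_width: 0.0
```

```bash
python3 look.py; python3 - <<'E'
from h import *
import cv2
a=optics.read_camera("top")[150:250,110:250];b=optics.read_camera("scene")[110:230,140:300]
cv2.imwrite("pics/m3.png",np.hstack([cv2.resize(a,(420,300)),cv2.resize(b,(380,300))]))
print(finder.mark_of("scene","date_stamp")[0],finder.mark_of("scene","slot_corner")[:1],finder.mark_of("scene","slot_start")[:1])
E
```

```text
tcp [-0.10953892 -0.04614703] 0.170803071906757 [ 0.51654012 -0.54411448  0.30593228] 19.45
top cap_carrier [ 0.0254 -0.0456] 0.49
top cap [ 0.0332 -0.0408] 0.71
scene cap_carrier [ 0.0347 -0.0424] 0.9
scene cap [ 0.0314 -0.0429] 0.54
{'centre': [0.502, 0.3388, 0.0141], 'score': 0.41} [{'centre': [0.4865, 0.2309, 0.0173], 'score': 0.73}] [{'centre': [0.4375, 0.3004, 0.0119], 'score': 0.68}]
```

View pics/m3.png

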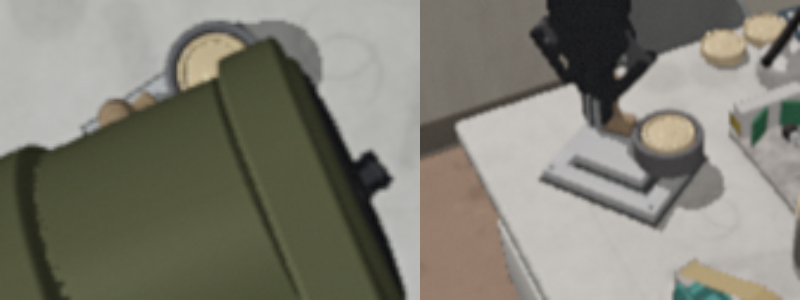

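```bash
python3 -c "
from bench import env;print(env.job_done())"
```

```text
the job is handed in; nothing more can be done
None
```

I pushed the carrier with shut fingertips along the long leg to the corner, went round it and pushed it along the short leg to the closed end. I then backed off to 17 cm above the table and handed the job in at about 20 s.

- **Stops:** I felt firm contact at the corner (about 6.6 N horizontal) and at the end wall (about 7.5 N). These were read at the end of each move. Sliding took 1–2.5 N.
- **Position:** The fingertip position at the end wall puts the carrier at about x 0.031, y −0.046 m in the jig frame. The networks' readings for carrier and cap gave x 0.025–0.035 and y −0.041 to −0.046.
- **Disagreement:** One top-camera reading, x 0.0254, is at the edge of the 0.025 limit. The arm half hid the carrier in that picture and the reading scored low, so I trusted the felt stop and the scene camera.
- **Cap and bystanders:** The last picture shows the cap seated in its nest. The date stamp read within about 2 mm of its starting place. I did not re-measure the jar, ink pad and tally counter, but the arm never went near them.

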